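# Dial the combination of the large strongbox

### The arm

A 7-joint arm with a two-finger parallel gripper is mounted at the origin on a cart in front of the work surface, level with it; the furniture and walls round the work are solid. World frame = base frame: x ahead of the robot, y to its left, z up, the work surface at z = 0. Lengths are in mm, angles in rad, forces in N, time in s.
With the tool pointing down it reaches from about 350 to 775 mm from the base axis. Payload 3.1 kg.
Tool frame: the origin (TCP) lies on the centre line of the jaws, within the pads' length; the fingertips stand 14 mm ahead of it and the grasp point (between the pads) lies 5 mm behind it; y points along the fingers, z is the direction in which the jaws open and shut, and the axes are right-handed (so a half turn about y gives the same grasp; the last joint's range is limited). The gripper opens to 85 mm and grips with 20 to 120 N. Pads are 22 mm wide; open, the fingers measure 114 mm over their backs; the gripper's body (76 mm by 85 mm) begins 54 mm behind the grasp point. The pads swing forward as they close: fully open they stand 13 mm farther back than shut.
Start: joints at [1.201, 0.311, 0.014, 1.512, -0.004, 1.319, -0.027], TCP at [177.112, -520.719, 245.304] pointing down, gripper open.
Joint ranges: [-2.7, 2.7], [-0.3, 1.91], [-1.27, 1.3], [0.12, 2.57], [-1.44, 4.58], [0.2, 2.03], [-3.05, 3.05]. Speed limits (rad/s): [2.79, 2.79, 3.14, 3.14, 3.14, 3.14, 3.14].

### API

Orientations are given as a unit quaternion [x, y, z, w].
In Python, from station import bot gives the robot as it stands. Calls block until the motion is done:
- bot.move_pose(position, orientation): joint-space move of the TCP to a pose.
- bot.movel(position, rotation=None, velocity=150, stop_force=None): straight line of the TCP; rotation=None keeps the orientation; velocity is the mean speed in mm/s. With stop_force (N) it stops when the force on the tool has changed by that much, and returns True; else False.
- bot.move_joints(angles): joint-space move.
- bot.move_gripper(opening, grasp_force=None): opening from 0.0 (shut) to 1.0 (fully open); grasp_force is the grip in N (None keeps the last); returns when the fingers have stopped.
- bot.wait(seconds).
- bot.inverse_kinematics(position, orientation): joint angles nearest the present ones, or None.
- bot.get_state(): the state.
- bot.snapshot(name): name is "scene" or "top" or "wrist"; returns a dict with "color" (400x640x3 uint8, red, green, blue), "intrinsics" (3x3 intrinsics, pixels), "cam_to_world" (4x4, takes a point from camera to world coordinates); the wrist camera has in their place "mount" (4x4, takes a point from camera to tool coordinates, whose origin is the TCP and whose axes are the tool frame's). Camera axes: x right, y up, looking along -z (the intrinsics and any distortion apply to the point x, -y, -z); pixel columns grow to the right and rows downward; lengths in mm; the calibration is good to about 2 mm. A picture is of the moment at which its call begins: read the wrist's pose just before it. There is no depth.
A pose or a line that the arm cannot do raises bot.MotionError and nothing moves.
- bot.sign_off(): hands the job in, once; it reports no verdict.
The state is a dict: "clock": time; "q": joint angles; "joint_velocities": joint speeds; "effort": joint torques, N m; "eef_pos": TCP position; "tcp_rot": TCP orientation; "contact_force": force on the tool from outside, world axes, zero at the start; "wrist_torque": the same for the moment, N m; "opening": opening from 0.0 (shut) to 1.0 (fully open).
Only numpy, scipy, OpenCV 4.12 (cv2) and the standard library are available. Lean on these libraries where they do the work, as an engineer would, in place of code of your own. Each camera call takes 0.05 s, during which the arm holds its last target. There are 200 camera calls.

### The job

Dial the combination on the larger of the two strongboxes: turn its dial right (clockwise) until the pointer is at the second short mark to the right of the long mark, then left to the first short mark to the left of the long mark, then right again to the long mark itself. Stop for about a second at each of the three marks, then let go and leave the pointer at the long mark. Leave the smaller strongbox's dial as it is.

Things in the scene. Friction and masses are not known exactly. Their poses are not given: they have to be found in the camera images.
- large_dial (a joint): Dial, flat on top of the larger strongbox (grey, fixed, 140 x 180 mm, 75 high), axis vertical. Rad, growing clockwise seen from above; 0 = pointer at the long mark (far side of the scale). Short marks every 24 degrees (0.419 rad), three each side: second to the right = +0.838, first to the left = -0.419. Starts between -0.45 and 0.25; friction 0.06 N m, stays where left; stops at +-1.6.
- large_dial_grip (a point): Grip point of the larger box's dial: on its axis, 109 mm above the bench, 9 mm below the top of the black upright grip bar (54 mm long, 14 thick, 32 high) that stands across the dial's disc (60 mm across, its top 23 mm below this point). x axis: along the bar towards the pointer (white line); y: across the bar's thickness; z up. It turns with the dial.
- small_dial (a joint): The same kind of dial on the smaller strongbox (110 x 120 mm, 60 mm high), same meaning of its value; not to be turned.
- small_dial_pointer (a point): Point of the smaller box's dial at the white pointer line, 28 mm from that dial's axis; its x axis points outward along the pointer.

How it is judged (in metres and radians):
On the way, in this order (a step that is already met when the one before it is completed fails the run):
1. the large box's dial stands still at the second short mark to the right (within 10 degrees) (value of joint large_dial between 0.663 and 1.013 rad and velocity of joint large_dial between -0.15 and 0.15 rad/s), for 0.3 s.
2. then it stands still at the first short mark to the left (within 10 degrees) (value of joint large_dial between -0.594 and -0.244 rad and velocity of joint large_dial between -0.15 and 0.15 rad/s), for 0.3 s.
3. then it stands still at the long mark (within 10 degrees) (value of joint large_dial between -0.175 and 0.175 rad and velocity of joint large_dial between -0.15 and 0.15 rad/s), for 0.3 s.
At the end, for the whole second after the job is handed in: The larger box's dial has been let go and rests with its pointer within 10 degrees of the long mark; the smaller box's dial stands where it stood (its pointer within 8 mm of its start) (value of joint large_dial between -0.175 and 0.175 rad and velocity of joint large_dial between -0.1 and 0.1 rad/s and distance of small_dial_pointer from where it was at the start of the episode below 0.008 m); the robot touches nothing.
It fails at once if the smaller box's dial is turned (its pointer moves more than 8 mm, about 16 degrees) (distance of small_dial_pointer from where it was at the start of the episode above 0.008 m).
It also fails if it takes over 40 s, if anything falls off the work surface, if the arm or the gripper's body presses on something with over 40 N, if the wrist force passes 120 N, or if a joint passes its speed limit or range.

## Working session

There is one attempt and no reset: what is moved stays moved. The work goes in short steps, each a Python script; the robot and the scene stay as the last script left them, time stands still between calls to the robot, and variables do not carry over. Pictures are saved under pics/ and viewed, about 8 in all and at most 12, crops included, and the job is handed in when it is done.

```bash
mkdir -p pics; ls
python3 - <<'E'
from station import bot
import cv2,numpy as np
for n in("top","scene"):
    s=bot.snapshot(n); cv2.imwrite(f"pics/{n}1.png",s["color"][:,:,::-1]); print(n,s["intrinsics"],s["cam_to_world"].round(3),[k for k in s])
st=bot.get_state();print(st["clock"],st["tcp_rot"],st["eef_pos"])
E
```

```text
pics
top [[456.02384517   0.         313.61406635]
 [  0.         456.02384517 197.85847626]
 [  0.           0.           1.        ]] [[-2.00000e-03  9.92000e-01 -1.25000e-01  3.80977e+02]
 [-1.00000e+00 -1.00000e-03  5.00000e-03  6.42980e+01]
 [ 5.00000e-03  1.25000e-01  9.92000e-01  9.69401e+02]
 [ 0.00000e+00  0.00000e+00  0.00000e+00  1.00000e+00]] ['color', 'intrinsics', 'cam_to_world']
scene [[405.81361491   0.         318.50876915]
 [  0.         405.81361491 200.79366747]
 [  0.           0.           1.        ]] [[ 7.68000e-01  5.11000e-01 -3.85000e-01  1.49380e+02]
 [-6.40000e-01  6.05000e-01 -4.74000e-01 -3.50097e+02]
 [-9.00000e-03  6.10000e-01  7.92000e-01  7.82992e+02]
 [ 0.00000e+00  0.00000e+00  0.00000e+00  1.00000e+00]] ['color', 'intrinsics', 'cam_to_world']
0.1 [-0.11555633  0.69839231 -0.69686264  0.11522747] [ 176.86532813 -520.11628298  244.29822546]
```

View pics/top1.png

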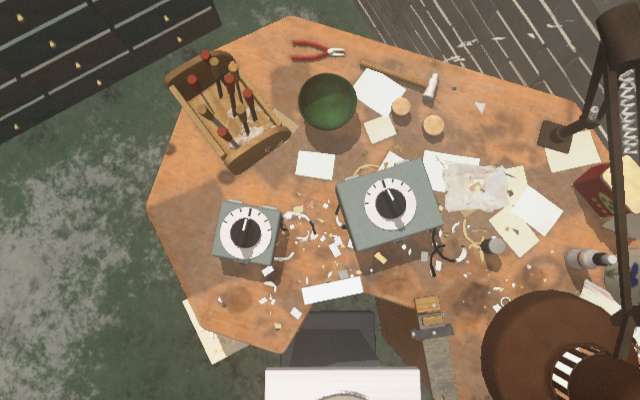

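View pics/scene1.png

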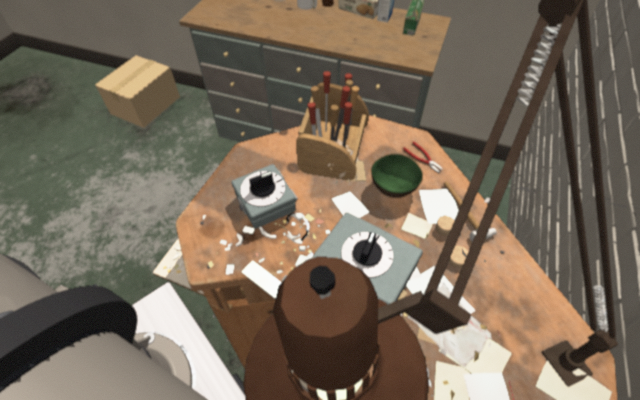

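Top view: the large box's dial is at about (390,204) and the small one's at (245,232). A lamp shade at about (555,370) hangs near the arm's route. Next I'll measure the dial and estimate the lamp's height.

```bash
cat > h.py <<'E'
from station import bot
import cv2,numpy as np
from scipy.spatial.transform import Rotation as R
def ray(s,uv,T=None):
    T=s["cam_to_world"] if T is None else T
    K=s["intrinsics"]; d=np.array([(uv[0]-K[0,2])/K[0,0],-(uv[1]-K[1,2])/K[1,1],-1.])
    return T[:3,3],T[:3,:3]@d
def onz(s,uv,z,T=None):
    o,d=ray(s,uv,T); return o+d*(z-o[2])/d[2]
def tri(r1,r2):
    (o1,d1),(o2,d2)=r1,r2; t=np.linalg.lstsq(np.c_[d1,-d2],o2-o1,rcond=None)[0]
    a,b=o1+t[0]*d1,o2+t[1]*d2; return (a+b)/2,np.linalg.norm(a-b)
E
python3 - <<'E'
from h import *
t=bot.snapshot("top"); s=bot.snapshot("scene"); w=bot.snapshot("wrist")
a=t["color"][140:270,190:460,::-1]; a=cv2.resize(a,None,fx=2.9,fy=2.9,interpolation=cv2.INTER_CUBIC)
b=cv2.resize(w["color"][:,:,::-1],(320,200)); c=np.zeros((a.shape[0]+200,a.shape[1],3),np.uint8); c[:a.shape[0]]=a; c[a.shape[0]:,:320]=b
cv2.imwrite("pics/c2.png",c)
for n,uv in(("large",(390,204)),("small",(245,232)),):print(n,onz(t,uv,76))
hsv=cv2.cvtColor(t["color"],cv2.COLOR_RGB2HSV); m=cv2.inRange(hsv,(0,0,150),(180,70,255))
for k in cv2.findContours(m,cv2.RETR_EXTERNAL,cv2.CHAIN_APPROX_NONE)[0]:
    if cv2.contourArea(k)>1000 and len(k)>=5:
        e=cv2.fitEllipse(k); print(e,onz(t,e[0],76))
g=tri(ray(t,(575,375)),ray(s,(322,281)));print("lamp tip",g)
for z in(150,250,350,450):print(z,onz(t,(482,350),z),onz(t,(550,291),z), "scene",onz(s,(325,330),z))
print(w["mount"].round(2),w["intrinsics"])
E
```

```text
large [481.53499243 -90.89929316  76.        ]
small [426.83039312 194.03983201  76.        ]
((340.2833251953125, 383.2561950683594), (32.65327072143555, 227.8116455078125), 90.08390045166016) [142.79593855  10.33237554  76.        ]
((333.4494934082031, 287.9022521972656), (24.884342193603516, 66.56936645507812), 74.61318969726562) [318.98989584  21.88676838  76.        ]
((245.64517211914062, 231.59609985351562), (62.68050003051758, 68.42962646484375), 95.76754760742188) [427.61685605 192.79281517  76.        ]
((443.77532958984375, 203.0179901123047), (98.10546112060547, 217.3529815673828), 92.3451919555664) [ 483.34749151 -197.21835475   76.        ]
((574.2720336914062, 152.4740447998047), (35.59611129760742, 58.41545486450195), 70.9843978881836) [ 585.03202857 -463.14596073   76.        ]
((378.315185546875, 101.8102035522461), (45.66435241699219, 72.38046264648438), 174.57785034179688) [690.3217256  -71.93331826  76.        ]
lamp tip (array([ 252.66322588, -223.62131023,  453.68197087]), np.float64(3.2495019620884786))
150 [ 217.2521919  -232.48308062  150.        ] [ 317.89623935 -357.91804596  150.        ] scene [ 299.63703115 -176.4875675   150.        ]
250 [ 237.23323099 -196.26379303  250.        ] [ 325.59463476 -306.3906202   250.        ] scene [ 275.89945054 -203.91435889  250.        ]
350 [ 257.21427007 -160.04450544  350.        ] [ 333.29303017 -254.86319445  350.        ] scene [ 252.16186993 -231.34115027  350.        ]
450 [ 277.19530916 -123.82521785  450.        ] [ 340.99142558 -203.33576869  450.        ] scene [ 228.42428931 -258.76794166  450.        ]
[[   0.     -0.96   -0.28  -70.79]
 [   0.      0.28   -0.96 -130.11]
 [   1.      0.      0.     -1.35]
 [   0.      0.      0.      1.  ]] [[300.92479349   0.         321.00729491]
 [  0.         300.92479349 197.39428719]
 [  0.           0.           1.        ]]
```

View pics/c2.png

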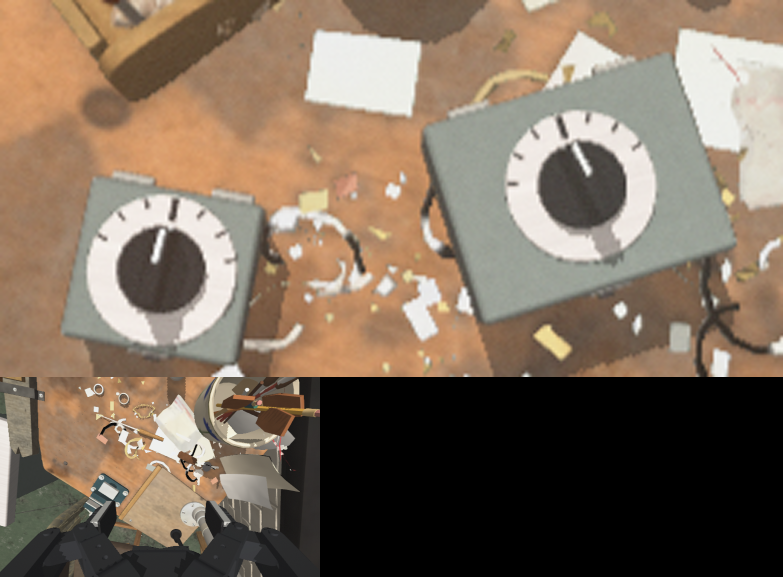

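```bash
python3 - <<'E'
import cv2,numpy as np
t=cv2.imread("pics/top1.png")[250:400,440:640];s=cv2.imread("pics/scene1.png")[220:400,200:460]
t=cv2.resize(t,None,fx=2,fy=2,interpolation=2);s=cv2.resize(s,None,fx=1.5,fy=1.5,interpolation=2)
t=cv2.convertScaleAbs(t,alpha=1.8,beta=25);s=cv2.convertScaleAbs(s,alpha=1.8,beta=25)
c=np.zeros((300,800,3),np.uint8);c[:,:400]=t;c[:270,400:790]=s;cv2.imwrite("pics/lamp.png",c)
E
python3 - <<'E'
from h import *
# kinematic probes
for q in([1.201,.311,.014,1.512,-.004,1.319,-.027],):
    pass
for p,rot in (((480,-91,300),None),):
    st=bot.get_state(); r0=R.from_quat(st["tcp_rot"]).as_matrix(); print(r0.round(3))
E
```

```text
[[-0.947 -0.     0.322]
 [-0.322  0.001 -0.947]
 [ 0.    -1.    -0.001]]
```

View pics/lamp.png

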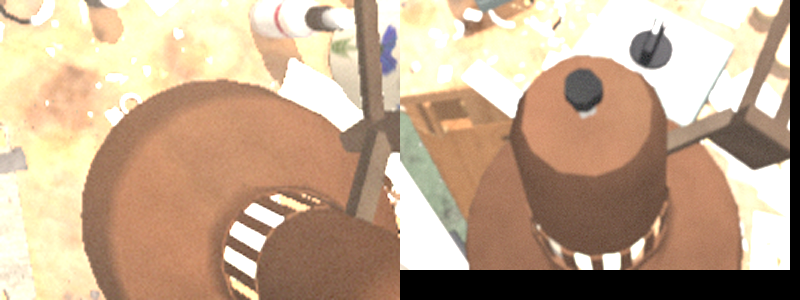

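Run:
```python
from h import *
t=bot.snapshot("top"); s=bot.snapshot("scene")
for n,a,b,ra,rb in(("ring",(591,382),(335,361),40,45),("rim",(550,357),(337,385),68.5,91)):
    p,e=tri(ray(t,a),ray(s,b)); 
    Rt,Rs=[ra*np.linalg.norm(p-t["cam_to_world"][:3,3])/456,rb*np.linalg.norm(p-s["cam_to_world"][:3,3])/406]
    print(n,p,e,Rt,Rs)
# planar probes: elbow etc. IK for candidate poses
st=bot.get_state()
def down(th): # tool z axis direction (jaw opening) at angle th
    z=np.array([np.cos(th),np.sin(th),0]);y=np.array([0,0,-1.]);return R.from_matrix(np.c_[np.cross(y,z),y,z]).as_quat()
az=np.arctan2(-520,177)
for r in(550,450,400,360):
  for z in(245,300,180):
    p=[r*np.cos(az),r*np.sin(az),z]; q=bot.inverse_kinematics(p,st["tcp_rot"]); print(r,z,None if q is None else np.round(q,2))
for th in np.radians([-160,-70,20,110]):
  for z in(300,200,114): q=bot.inverse_kinematics([481,-91,z],down(th)); print(np.degrees(th),z,None if q is None else np.round(q,2))
```

```text
ring [ 229.13903905 -272.40379793  398.03480282] 0.0395182002933515 59.680178331447216 44.41665377831885
rim [ 235.72171663 -274.11913936  298.9110039 ] 3.2685803624762224 114.91348348382603 111.52124806213013
550 245 [ 1.2   0.31  0.01  1.51 -0.    1.32 -0.03]
550 300 [ 1.2   0.29  0.02  1.41 -0.    1.45 -0.03]
550 180 [ 1.2   0.36  0.01  1.61 -0.    1.17 -0.03]
450 245 [ 1.2   0.11  0.01  1.77 -0.    1.27 -0.04]
450 300 [ 1.2   0.08  0.01  1.66 -0.    1.4  -0.04]
450 180 [ 1.2   0.16  0.    1.87 -0.    1.11 -0.04]
400 245 [ 1.2   0.    0.    1.88  0.    1.26 -0.04]
400 300 [ 1.2  -0.02  0.    1.77  0.    1.4  -0.04]
400 180 [ 1.2   0.06 -0.    1.99  0.    1.1  -0.04]
360 245 [ 1.2  -0.08 -0.    1.96 -0.    1.27 -0.05]
360 300 [ 1.2  -0.11 -0.    1.85 -0.    1.41 -0.05]
360 180 [ 1.2  -0.02 -0.    2.07 -0.    1.09 -0.05]
-160.0 300 [ 0.45  0.18 -0.35  1.56  0.06  1.42 -2.7 ]
-160.0 200 [ 0.41  0.24 -0.31  1.74  0.08  1.18 -2.71]
-160.0 114 [ 0.35  0.32 -0.25  1.85  0.09  0.98 -2.73]
-70.0 300 [ 0.54  0.19 -0.46  1.55  0.09  1.42 -1.15]
-70.0 200 [ 0.55  0.26 -0.48  1.73  0.13  1.19 -1.19]
-70.0 114 [ 0.54  0.35 -0.48  1.85  0.19  0.99 -1.24]
20.0 300 [ 0.72  0.22 -0.68  1.55  0.14  1.43  0.37]
20.0 200 [ 0.69  0.28 -0.66  1.73  0.18  1.2   0.33]
20.0 114 [ 0.65  0.38 -0.63  1.84  0.26  1.    0.27]
110.0 300 [ 0.99  0.31 -1.08  1.54  0.28  1.45  1.82]
110.0 200 [ 0.98  0.4  -1.07  1.72  0.37  1.25  1.73]
110.0 114 [ 0.95  0.53 -1.07  1.83  0.53  1.1   1.6 ]
```

```bash
cat >> h.py <<'E'
def down(th): # jaw direction at world angle th, tool pointing down
    z=np.array([np.cos(th),np.sin(th),0]);y=np.array([0,0,-1.]);return R.from_matrix(np.c_[np.cross(y,z),y,z]).as_quat()
E
python3 - <<'E'
from h import *
from scipy.optimize import least_squares
t=bot.snapshot("top"); s=bot.snapshot("scene")
for n,a,b in(("joint",(630,318),(445,312)),("elbow",(622,25),(557,5)),("base",(563,135),(570,365))):
    print(n,*tri(ray(t,a),ray(s,b)))
# other view of shade struts: rays at heights
for z in (300,450,600,750): print(z,onz(t,(622,25),z).round(),onz(t,(630,200),z).round(),onz(s,(520,100),z).round(),onz(s,(590,100),z).round(),onz(s,(557,5),z).round())
# planar model fit
az=np.arctan2(-520,177);st=bot.get_state();D=[]
for r in np.linspace(360,700,8):
  for z in(100,200,300,400):
   for tilt in(0,-.4,-.8,.3):
    ax=R.from_rotvec(tilt*np.array([np.sin(az),-np.cos(az),0]))
    q=bot.inverse_kinematics([r*np.cos(az),r*np.sin(az),z],(ax*R.from_quat(st["tcp_rot"])).as_quat())
    if q is not None and abs(q[2])<.1 and abs(q[4])<.1: D.append((r,z,*np.array(q)[[1,3,5]]))
D=np.array(D)
def f(p,D=D):
    h,L1,e1,L2,e2,L3,g=p; a=D[:,2];b=a+D[:,3];c=b+D[:,4]
    r=L1*np.sin(a)+e1*np.cos(a)+g*np.cos(b)+L2*np.sin(b)+L3*np.sin(c)-e2*np.cos(c)
    z=h+L1*np.cos(a)-e1*np.sin(a)-g*np.sin(b)+L2*np.cos(b)+L3*np.cos(c)+e2*np.sin(c)
    return np.r_[r-D[:,0],z-D[:,1]]
o=least_squares(f,[267,293,52,342,77,250,0]);print(len(D),o.x.round(1),abs(o.fun).max())
E
```

```text
joint [ 315.56322388 -306.38114408  437.27209273] 17.23326978556755
elbow [ 575.67174621 -202.05316028  591.35887662] 14.450486360610979
base [ 635.37862202 -476.29389255   12.02930678] 7.132619823179995
300 [ 737. -421.  300.] [ 462. -409.  300.] [ 818. -121.  300.] [ 915. -204.  300.] [1188.   24.  300.]
450 [ 657. -312.  450.] [ 444. -303.  450.] [ 610. -192.  450.] [ 677. -249.  450.] [866. -92. 450.]
600 [ 577. -203.  600.] [ 426. -197.  600.] [ 403. -263.  600.] [ 440. -295.  600.] [ 543. -209.  600.]
750 [498. -95. 750.] [407. -91. 750.] [ 195. -334.  750.] [ 202. -340.  750.] [ 220. -325.  750.]
92 [ 2.495e+02  4.737e+02  0.000e+00  4.182e+02  1.000e-01  3.510e+02
 -0.000e+00] 0.20077732135143833
```

```bash
cat >> h.py <<'E'
def planar(az,r,z,th):
    return [r*np.cos(az),r*np.sin(az),z],down(th)
E
python3 - <<'E'
from h import *
from numpy import pi
def ik(r,z):
    w=np.array([r,z+351-249.5]);d=np.hypot(*w);L1,L2=473.7,418.2
    q4=np.arccos((d*d-L1**2-L2**2)/(2*L1*L2));q2=np.arctan2(w[0],w[1])-np.arctan2(L2*np.sin(q4),L1+L2*np.cos(q4))
    return q2,q4,pi-q2-q4
def go(q1,r,z,q7):
    a,b,c=ik(r,z);q=[q1,a,0,b,0,c,q7];print(np.round(q,2));bot.move_joints(q)
    s=bot.get_state();print(round(s["clock"],2),s["eef_pos"].round(0),np.abs(s["contact_force"]).max().round(1))
go(1.24,500,545,-.03)
go(1.24,335,590,-.03)
go(0.1,335,590,-.5)
s=bot.get_state()
go(0.19,450,330,-.87)
E
```

```text
[ 1.24  0.27  0.    0.83  0.    2.04 -0.03]Traceback (most recent call last):
  File "<stdin>", line 10, in <module>
  File "<stdin>", line 8, in go
station.MotionError: the arm cannot take that pose within its joint ranges
```

```bash
cat >> h.py <<'E'
def ik(r,z):
    w=np.array([r,z+351-249.5]);d=np.hypot(*w);L1,L2=473.7,418.2
    q4=np.arccos((d*d-L1**2-L2**2)/(2*L1*L2));q2=np.arctan2(w[0],w[1])-np.arctan2(L2*np.sin(q4),L1+L2*np.cos(q4))
    return q2,q4,min(1.98,np.pi-q2-q4)
def go(q1,r,z,q7):
    a,b,c=ik(r,z);q=[q1,a,0,b,0,c,q7];print(np.round(q,2));bot.move_joints(q)
    s=bot.get_state();print(round(s["clock"],2),s["eef_pos"].round(0),np.abs(s["contact_force"]).max().round(1))
E
python3 - <<'E'
from h import *
go(1.24,500,545,-.03)
go(1.24,320,590,-.03)
go(0.1,320,590,-.5)
go(0.19,480,300,-.87)
T=np.eye(4);s=bot.get_state();w=bot.snapshot("wrist");cv2.imwrite("pics/w1.png",w["color"][:,:,::-1])
T[:3,:3]=R.from_quat(s["tcp_rot"]).as_matrix();T[:3,3]=s["eef_pos"];np.save("T1.npy",T@w["mount"])
E
```

```text
[ 1.24  0.27  0.    0.83  0.    1.98 -0.03]
1.61 [ 154. -499.  544.] 1.0
[ 1.24 -0.08  0.    1.1   0.    1.98 -0.03]
2.29 [ 104. -355.  592.] 1.1
[ 0.1  -0.08  0.    1.1   0.    1.98 -0.5 ]
3.77 [366. -55. 593.] 0.7
[ 0.19  0.14  0.    1.59  0.    1.41 -0.87]
4.97 [ 469. -108.  302.] 1.0
```

View pics/w1.png

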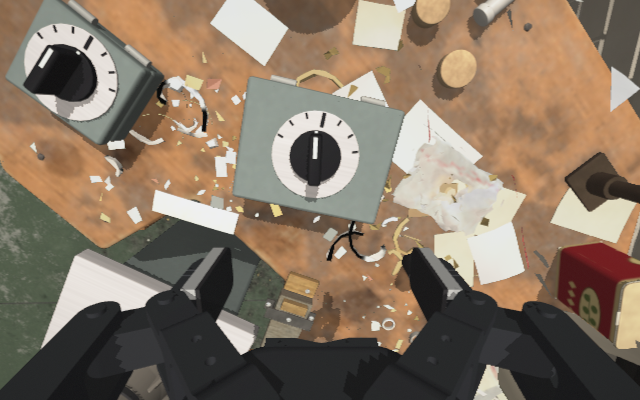

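Wrist view: the large dial's scale is centred at about (316,154), its long mark is at (324,119) and the white pointer line runs from (316,135) to (316,158). It's clear of the lamp. I'll measure it from this image.

Run:
```python
from h import *
w={"intrinsics":bot.snapshot("wrist")["intrinsics"]};T=np.load("T1.npy");im=cv2.imread("pics/w1.png")
g=cv2.cvtColor(im,cv2.COLOR_BGR2GRAY);hsv=cv2.cvtColor(im,cv2.COLOR_BGR2HSV)
m=((g>150)&(hsv[:,:,1]<60)).astype(np.uint8);m[:, :262]=0;m[:,368:]=0;m[:100]=0;m[208:]=0
n,l,st,c=cv2.connectedComponentsWithStats(m)
for i in range(1,n):
    if st[i,4]>30: print(i,st[i],c[i])
big=1+np.argmax(st[1:,4]);k=max(cv2.findContours((l==big).astype(np.uint8),0,1)[0],key=cv2.contourArea)
h=cv2.convexHull(k);e=cv2.fitEllipse(h);P=onz(w,e[0],76,T)
H=np.array([onz(w,p[0],76,T) for p in h]);(cx,cy),rad=cv2.minEnclosingCircle(H[:,:2].astype(np.float32))
print("ell",e,P.round(1),"circ",cx,cy,rad)
# pointer line: component inside the disc
for i in range(1,n):
    if i!=big and st[i,4]>30 and np.hypot(*(c[i]-e[0]))<22:
        v,u=np.nonzero(l==i);q=np.array([onz(w,(a,b),118,T)[:2] for a,b in zip(u,v)])
        d=cv2.fitLine(q.astype(np.float32),2,0,.01,.01).ravel();t=(q-d[2:])@d[:2]
        print("line",d,np.degrees(np.arctan2(d[1],d[0])),d[2:]+t.min()*d[:2],d[2:]+t.max()*d[:2])
# marks: dark pixels between 31 and 43 mm of centre
v,u=np.mgrid[100:208,262:368];pts=np.array([onz(w,(a,b),76,T)[:2] for a,b in zip(u.ravel(),v.ravel())]);
rel=pts-[cx,cy];r=np.hypot(*rel.T);dk=(g[v.ravel(),u.ravel()]<140)&(r>33)&(r<rad-2)
M=np.zeros(g.shape,np.uint8);M[v.ravel()[dk],u.ravel()[dk]]=1
n,l,st,c=cv2.connectedComponentsWithStats(M)
for i in range(1,n):
    p=onz(w,c[i],76,T)[:2]-[cx,cy];print("mark",st[i,4],c[i].round(1),np.degrees(np.arctan2(p[1],p[0])).round(1),np.hypot(*p).round(1))
```

```text
1 [ 262  100  106  108 8104] [312.363154   153.31959526]
8 [313 137   5  22 101] [314.86138614 147.18811881]
ell ((319.60797119140625, 152.5914764404297), (112.12528991699219, 243.34568786621094), 94.03398132324219) [486.8 -94.2  76. ] circ 481.66656494140625 -93.70101928710938 88.46082305908203
line [ 8.8996398e-01  4.5603082e-01  4.9428375e+02 -8.4537834e+01] 27.13128 [484.25846421 -89.67494134] [503.58996413 -79.76919253]
mark 1 [338. 101.] 8.4 66.6
mark 3 [356. 100.] -5.6 77.1
mark 10 [362.8 101.3] -10.6 80.7
mark 10 [306.3 115.4] 43.9 48.2
mark 46 [322.6 119.7] 20.5 42.3
mark 12 [290.9 122.7] 67.1 48.8
mark 12 [338.8 122.8] -4.0 45.8
mark 11 [280.1 135.5] 89.9 49.2
mark 12 [350.  135.5] -28.6 45.2
mark 11 [354.7 151.5] -53.8 44.7
mark 1 [289. 159.] 125.0 33.6
mark 1 [290. 162.] 131.4 33.0
mark 2 [291.5 167.5] 143.1 33.6
mark 1 [274. 171.] 138.2 54.8
mark 2 [293.5 170.5] 150.5 33.2
mark 4 [296.5 174.5] 160.8 33.3
mark 1 [275. 174.] 142.2 55.1
mark 5 [278.2 178.8] 149.4 54.5
mark 41 [312.6 184.3] -160.1 34.8
mark 1 [349. 183.] -101.0 50.6
mark 8 [284.  185.5] 160.7 54.0
mark 4 [344.  187.5] -110.3 50.3
mark 10 [292.8 192.2] 175.1 53.4
mark 3 [340.3 190.3] -116.8 50.5
mark 5 [336.6 192.8] -123.0 50.9
mark 69 [309.9 199. ] -160.5 53.6
mark 12 [325.3 197.2] -139.6 51.5
mark 88 [278.5 204.6] 170.6 76.9
```

Run:
```python
from h import *
from scipy.optimize import least_squares
w={"intrinsics":bot.snapshot("wrist")["intrinsics"]};T=np.load("T1.npy")
px=[(306.3,115.4),(290.9,122.7),(280.1,135.5),(338.8,122.8),(350,135.5),(354.7,151.5)];k=np.radians([24,48,72,-24,-48,-72])
for z in(75,77):
    P=np.array([onz(w,p,z,T)[:2] for p in px])
    o=least_squares(lambda x:np.r_[x[0]+x[2]*np.cos(x[3]+k)-P[:,0],x[1]+x[2]*np.sin(x[3]+k)-P[:,1]],[482,-92,45,.35])
    L=onz(w,(322.6,119.7),z,T)[:2]-o.x[:2];print(z,o.x[:3],np.degrees(o.x[3]),np.abs(o.fun).max(),"long",np.degrees(np.arctan2(L[1],L[0])))
# offset of the line from the axis
c=o.x[:2];d=np.array([.88996,.45603]);q=np.array([494.28,-84.54])-c;print("perp",d[0]*q[1]-d[1]*q[0],"along",q@d)
```

```text
75 [480.8803704  -91.3993474   47.03031704] 17.24272179904177 0.1985431939233422 long 17.188385302816236
77 [481.15284554 -91.2878673   46.76671315] 17.24272180357449 0.19743036880311138 long 17.188385305784273
perp 0.01895573064949385 along 14.759872306047635
```

Checks agree: the marks fit with 0.2 mm residual, and the pointer line passes 0.02 mm from the fitted axis. The axis is at (481,-91.3), the long mark at 17.2° and the pointer at 27.1°, so the dial value is -0.17. Now grip.

Run:
```python
from h import *
th=np.radians(27.13-90);x,y=481.0,-91.3
bot.move_pose([x,y,200],down(th));print(bot.get_state()["q"].round(3))
hit=bot.movel([x,y,108],velocity=80,stop_force=12);s=bot.get_state();print(hit,s["eef_pos"].round(1),s["contact_force"].round(1))
if not hit:
    bot.move_gripper(0.0,40)
s=bot.get_state();print(s["clock"],s["opening"],s["q"].round(3),s["eef_pos"].round(1),s["contact_force"].round(1),s["wrist_torque"].round(2))
w=bot.snapshot("wrist");cv2.imwrite("pics/w2.png",w["color"][:,:,::-1])
```

```text
[ 0.165  0.22  -0.014  1.743  0.004  1.178 -0.947]
False [481.6 -91.4 108.6] [ 0.9  0.  -0.2]
7.5583 0.157470034729493 [ 0.166  0.317 -0.015  1.866  0.007  0.957 -0.95 ] [481.7 -92.4 108.3] [ 2.7 -3.1 -0.1] [-0.51 -0.27  0.  ]
```

View pics/w2.png

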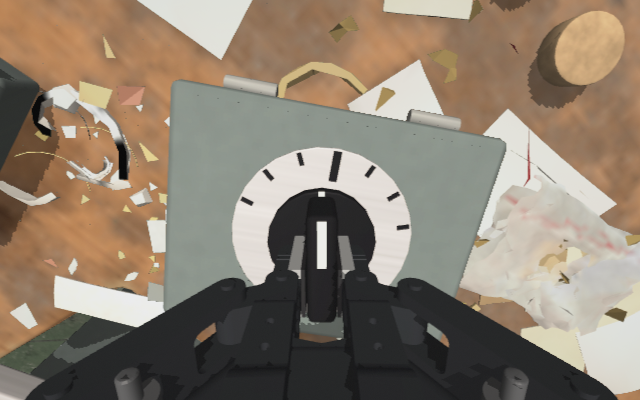

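The bar is held between the pads: opening 0.157 is about 13 mm, against a 14 mm bar. Next, turn to the first mark.

```bash
cat >> h.py <<'E'
def dial(q0,v,v0=-0.172):
    q=np.array(q0,float);q[6]-=v-v0;bot.move_joints(q.tolist());bot.wait(1.0)
    s=bot.get_state();print(v,round(s["clock"],2),s["q"][6].round(3),s["opening"],s["contact_force"].round(1),s["wrist_torque"].round(2))
E
python3 - <<'E'
from h import *
q0=bot.get_state()["q"];np.save("q0.npy",q0)
dial(q0,0.838)
w=bot.snapshot("wrist");cv2.imwrite("pics/w3.png",w["color"][:,:,::-1])
E
```

```text
0.838 9.56 -1.96 0.15510414842708686 [1.1 5.1 0.1] [ 1.2  -0.39  0.03]
```

View pics/w3.png

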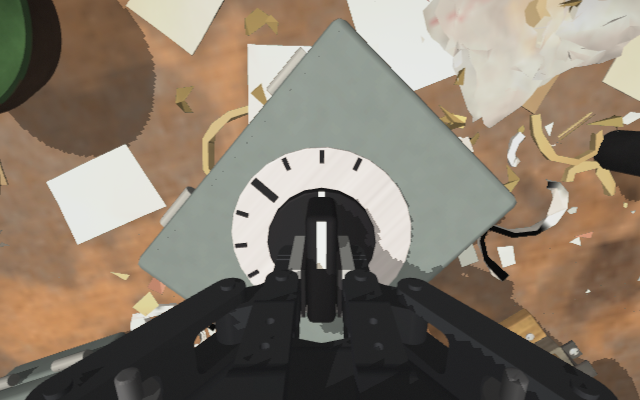

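The pointer (321,194) is right at the second short mark right of the long mark (321,156). On to the other two marks.

Run:
```python
from h import *
q0=np.load("q0.npy")
dial(q0,-0.419)
w=bot.snapshot("wrist");a=w["color"]
dial(q0,0.0)
w=bot.snapshot("wrist");b=w["color"]
c=np.hstack([a[100:350,170:470],b[100:350,170:470]]);cv2.imwrite("pics/w4.png",c[:,:,::-1])
```

```text
-0.419 11.76 -0.703 0.15320940345747938 [ 2.9  0.1 -1.9] [ 0.33 -0.6  -0.02]
0.0 13.29 -1.122 0.1546844356636418 [ 2.4  1.4 -1.6] [ 0.58 -0.43  0.01]
```

View pics/w4.png

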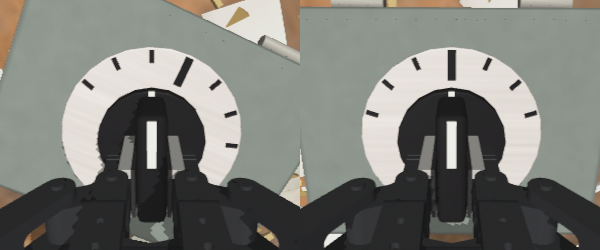

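The left half shows the pointer at the first short mark left of the long mark. The right half shows it on the long mark. Release and withdraw.

Run:
```python
from h import *
bot.move_gripper(0.8);p=bot.get_state()["eef_pos"]
bot.movel([p[0],p[1],230],velocity=100);bot.wait(.5)
s=bot.get_state();print(s["clock"],s["eef_pos"].round(1),s["contact_force"].round(1))
a=bot.snapshot("wrist")["color"];t=bot.snapshot("top")["color"][140:270,190:460]
c=np.zeros((660,640,3),np.uint8);c[:400]=a;c[400:,:540]=cv2.resize(t,None,fx=2,fy=2);cv2.imwrite("pics/w5.png",c[:600,:,::-1])
```

```text
15.775 [481.5 -92.6 230. ] [ 1.1  0.2 -0.2]
```

View pics/w5.png

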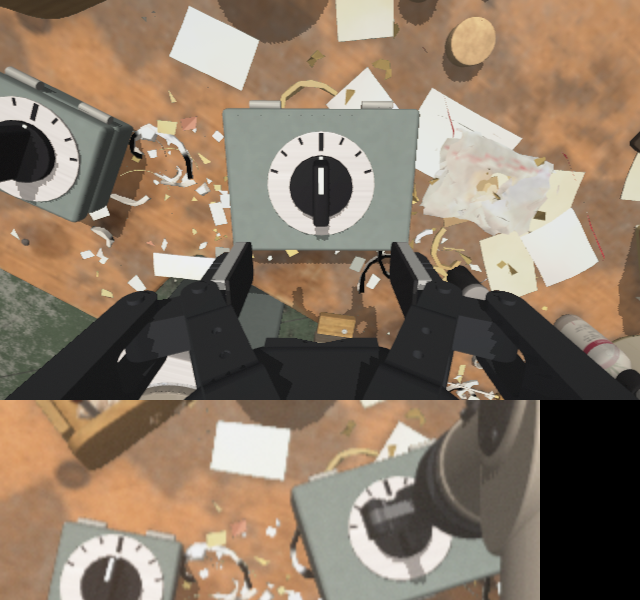

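The gripper is clear, and the pointer (320,158) is on the long mark (320,142). The small dial looks unchanged. Handing in.

```bash
python3 -c "
from station import bot
bot.sign_off()"
```

```text
the job is handed in; nothing more can be done
```

I dialled the combination on the larger strongbox, let go of the dial and handed the job in; the robot gives no verdict.

- **Route:** I took the arm over the desk lamp, since the direct path would have hit it, and gripped the dial's bar.
- **Dialling:** I turned it to +0.838, then -0.419, then 0 rad, waiting 1 s at each. The wrist pictures showed the pointer on the right mark at all three stops.
- **After release:** the gripper is clear at 230 mm, and the pointer still rests on the long mark. The small dial looked unchanged in the pictures, and the arm never went near it.
- **Forces and time:** the force on the tool was about 5 N at most in the readings I took. The clock read about 15.8 s of the 40 s allowed.

No check failed. My first automatic outline of the dial's scale was wrong because it included the box, so I found the centre from the short marks instead. They fitted to 0.2 mm, and the pointer line agreed.

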